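Hang the washed handled pot upside down on the drying peg

TASK

The washed teal pot should dry upside down on the wooden peg stand. Lift it off the counter by its handle, lay it on its side on the cork mat and let go of it, then take it again and turn it over onto the peg, lowering it until its rim rests flat on the stand's base before you let go. Leave the bento box, egg pan, soy dish and rice paddle where they are.

Things in the scene. Friction and masses are not known exactly. Their poses are not given: they have to be found in the camera images.
- pot: teal enamel pot, open square vessel 88 x 88 mm outside, 85 mm tall, walls 4 mm, too wide to grip across, about 0.2 kg, with a flat cream loop handle on its -x side. Starts upright on the counter. Origin: centre of its underside; z points out of the mouth, -x to the handle
- pot_handle (a point): centre of the handle's bar, at (-76, 0, 42.5) mm in the pot's frame; same axes as the pot. The loop, 12 mm thick along y, lies in the pot's xz plane: a bar 10 mm (x) x 60 mm (z), joined to the wall by two 9 mm high arms centred 25.5 mm above and below the bar's centre; 27 mm of free gap between bar and wall
- pot_mouth (a point): centre of the pot's open mouth, at rim height, 85 mm from the underside along the pot's z; same axes as the pot
- pot_middle (a point): middle of the pot's volume, 42.5 mm from the underside along the pot's z; same axes as the pot
- mat: square brown cork mat 140 x 140 x 4 mm, fixed on the counter. Origin: centre of its underside, at counter height; its top is 4 mm higher
- stand: drying stand, fixed on the counter: pale square wooden base 120 x 120 x 20 mm with one dark upright wooden peg in its centre, 26 mm in diameter, 60 mm tall above the base, its top tapering to 14 mm. Origin: centre of the underside of the base, at counter height; z up
- peg_foot (a point): point on the stand's axis at the top face of the base, where the peg rises (20 mm above the counter); the peg's tip is 60 mm higher
- bento: bystander: open pale blue plastic bento box 110 x 180 x 50 mm, origin at the centre of its underside
- pan: bystander: rectangular stainless steel egg pan 120 x 160 x 32 mm with a dark handle along its +y, reaching 230 mm from the pan's centre; origin at the centre of the pan's underside
- soy_dish: bystander: round white ceramic soy dish 90 mm in diameter, 20 mm high, origin at the centre of its underside
- paddle: bystander: wooden rice paddle, 9 mm thick, about 180 mm long along its x, round blade 64 mm wide on the +x end; origin on the underside near the middle

How it is judged:
By the outcome, as a careful person would: the job done as asked, in the order asked, and still so for the second after the job is handed in, with the robot touching nothing.
It also fails if it takes over 61 s, if anything falls off the work surface, if the arm or the gripper's body presses on something with over 40 N, if the wrist force passes 120 N, or if a joint passes its speed limit or range.

ROBOT

A 6-joint arm with a two-finger parallel gripper is mounted at the origin on the work surface. World frame = base frame: x ahead of the robot, y to its left, z up, the work surface at z = 0. Lengths are in m, angles in rad, forces in N, time in s.
With the tool pointing down it reaches from about 0.35 to 0.975 m from the base axis. Payload 4.9 kg.
Tool frame: the origin (TCP) lies between the finger pads; the fingertips stand 14 mm ahead of it and the grasp point (between the pads) lies 5 mm behind it (manip.finger_overhang is the distance from the TCP to the fingertips, in m); z points along the fingers, y is the line along which they close (so a half turn about z gives the same grasp; the last joint's range is limited). The gripper opens to 85 mm and grips with 20 to 120 N. Pads are 22 mm wide; open, the fingers measure 114 mm over their backs; the gripper's body (76 mm by 85 mm) begins 54 mm behind the grasp point. The pads swing forward as they close: fully open they stand 13 mm farther back than shut.
Start: joints at [1.168, 0.053, 1.613, -0, 1.476, -0.119], TCP at [0.175, 0.6, 0.245] pointing down, gripper open.
Joint ranges: [-3.01, 3.01], [-1.01, 2.22], [0.06, 2.58], [-1.02, 4.17], [0.09, 2.62], [-3.14, 3.14]. Speed limits (rad/s): [2.57, 2.57, 3.14, 3.14, 3.14, 3.14].

INTERFACE

Orientations are given as a unit quaternion [w, x, y, z].
In Python, from plant import manip, grab_frame gives the robot as it stands.
- The arm moves only by the tool servo_tool, never from a script. Its argument "deltas" is a list that holds one entry, the list of rows, each a list of 5 numbers: the opening in per cent of the stroke, from 0 (shut) to 100 (fully open), then the shift along the world's x, y, z in m, then the turn about the world's z in degrees. A call has exactly 8 rows; each row shifts and turns the commanded pose from where the row before left it; what a row does not reach is not made up. A row lasts 1/10 s, in which the tool goes at most 50 mm and 8.59 degrees, less where a joint would pass 70% of its speed; a pose out of reach is approached as far as the arm can. A call is refused whole if a number of a shift passes 0.05 or a number of a turn 8.59, either way. A call with a gripper value outside its range is refused whole. The fingers move at their own pace and stop on an object; the grip force is fixed at half the most. Time passes only in rows, so rows that do not move let the fingers close, or fill a call up. It gives the time, the measured TCP pose, the force, the opening and the grip force at its end, in the units of the state.
- manip.state(): the state, without advancing time (a new reading comes with each control period).
- grab_frame(name): name is "scene" or "top"; returns a dict with "pixels" (420x560x3 uint8, red, green, blue), "z_map" (420x560 float32, m along the optical axis (not along the pixel's ray), 0 where there is no reading), "fx", "fy", "cx", "cy" (pixels), "rvec" (rotation vector, rad) and "tvec" (3), from world to camera coordinates, as OpenCV has them. Camera axes: x right, y down, z forward; pixel columns grow to the right and rows downward; lengths in m; the calibration is good to about 2 mm. A picture is of the moment at which its call begins.
- manip.job_done(): hands the job in; it is judged then, once.
The state is a dict: "time": time; "joint_pos": joint angles; "joint_vel": joint speeds; "joint_efforts": joint torques, N m; "tool_pos": TCP position; "tool_rot": TCP orientation; "contact_force": force on the tool from outside, world axes, zero at the start; "ft_torque": the same for the moment, N m; "gripper_width": opening from 0.0 (shut) to 1.0 (fully open); "grasp_force": force on a finger pad.
Only numpy, scipy, OpenCV 4.12 (cv2) and the standard library are available. Lean on these libraries where they do the work, as an engineer would, in place of code of your own. Each camera call takes 0.05 s, during which the arm holds its last target. There are 200 camera calls.

## Working session

There is one attempt and no reset: what is moved stays moved. The work goes in short steps, Python scripts to look and compute and a tool call to move; the robot and the scene stay as the last step left them, time stands still between calls to the robot, and variables do not carry over. Pictures are saved under pics/ and viewed, at most 13 in all, crops included, and the job is handed in when it is done.

Besides the shell and the picture viewer there is one more tool, called after "Emit:" in YAML: its name, and indented under it one key for each argument. servo_tool: Moves the arm, as the interface text tells. Its arguments: {"type":"object","properties":{"deltas":{"type":"array"}},"required":["deltas"]}

```bash
mkdir -p pics; ls
python3 - <<'E'
from plant import manip, grab_frame
import cv2,numpy as np
for n in("scene","top"):
    f=grab_frame(n); cv2.imwrite(f"pics/{n}0.png",f["pixels"][:,:,::-1]); np.savez(f"{n}0.npz",**f)
    R=cv2.Rodrigues(np.array(f["rvec"]))[0]; print(n,f["fx"],f["cx"],f["cy"],-R.T@np.ravel(f["tvec"]),R.round(2).tolist())
print(manip.state())
E
```

```text
pics
scene 534.640576243751 287.6293629732247 193.39023738096077 [ 1.28354892 -0.30028326  1.07365448] [[0.4, 0.92, 0.01], [0.73, -0.32, -0.6], [-0.55, 0.25, -0.8]]
top 406.074881283512 279.31269468542837 210.71071816160654 [ 0.43876146 -0.01601009  0.87782664] [[-0.01, -1.0, 0.01], [-0.98, 0.01, -0.19], [0.19, -0.01, -0.98]]
{'time': 0.1, 'joint_pos': array([ 1.16798360e+00,  5.33192019e-02,  1.61417710e+00, -1.45956907e-05,
        1.47602387e+00, -1.18984620e-01]), 'joint_vel': array([-4.56953644e-05, -1.55087584e-03, -9.52504210e-04, -3.80831254e-04,
        6.15917152e-04, -1.10500222e-03]), 'joint_efforts': array([ 1.69858695e-04, -3.94905567e+01, -3.71361566e+01, -1.71165434e-04,
        4.01897763e-03, -1.59645123e-05]), 'tool_pos': array([0.1747963 , 0.59948368, 0.24415617]), 'tool_rot': array([-2.41581460e-04,  1.41437429e-01,  9.89946728e-01, -9.33015822e-04]), 'contact_force': array([ 0.50786568, -0.58114535,  0.25436014]), 'ft_torque': array([-0.02162758,  0.00463555, -0.02065549]), 'grasp_force': 0.0, 'gripper_width': 0.9978674020487309}
```

View pics/scene0.png

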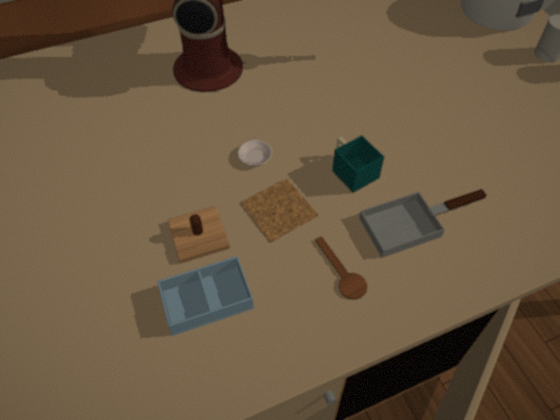

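View pics/top0.png

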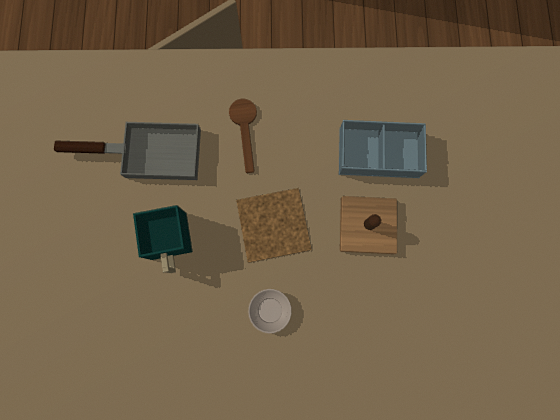

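The scene view shows the teal pot at (358,163) with its handle behind it at (343,147). The mat is at (279,209), the stand at (199,230) and the bento at (206,295). In the top view the pot is at (162,233) with the handle at (167,263). The mat is at (274,225) and the stand at (369,225), with its peg tip at (373,221). World +x is up in that image and −y is to the right.

```bash
cat > h.py <<'E'
import numpy as np,cv2
from plant import manip,grab_frame
def world(f):
    R=cv2.Rodrigues(np.array(f["rvec"],float))[0]; t=np.ravel(f["tvec"])
    v,u=np.mgrid[:420,:560]; z=f["z_map"]
    P=np.stack([(u-f["cx"])/f["fx"]*z,(v-f["cy"])/f["fy"]*z,z],-1)
    return (P-t)@R
def teal(f):
    h=cv2.cvtColor(f["pixels"],cv2.COLOR_RGB2HSV); return (h[...,0]>75)&(h[...,0]<98)&(h[...,1]>120)
def rect(P): 
    r=cv2.minAreaRect((P[:,:2]*1000).astype(np.float32)); return np.round(r[0],1),np.round(r[1],1),round(r[2],1)
E
python3 - <<'E'
from h import *
for n in("scene","top"):
    f=dict(np.load(n+"0.npz")); W=world(f); Z=W[...,2]; ok=f["z_map"]>0
    m=teal(f)&ok&(abs(Z-.085)<.006); print(n,"rim",m.sum(),rect(W[m]),Z[m].mean())
    b=W[m].mean(0)
    c=rect(W[m])[0]/1000; d=np.hypot(W[...,0]-c[0],W[...,1]-c[1])
    m=~teal(f)&ok&(abs(Z-.0725)<.012)&(d<.11)&(d>.052); print("handle",m.sum(),rect(W[m]),W[m].mean(0))
    hsv=cv2.cvtColor(f["pixels"],cv2.COLOR_RGB2HSV)
    for nm,lo,hi,yr,zc in(("stand",.012,.028,(-.35,-.1),0),("mat",-.004,.010,(-.1,.12),0),("peg",.06,.09,(-.35,-.1),0)):
        m=ok&(Z>lo)&(Z<hi)&(W[...,1]>yr[0])&(W[...,1]<yr[1])&(W[...,0]>.3)&(W[...,0]<.52)
        if nm!="peg": m&=hsv[...,1]>(105 if nm=="mat" else 60)
        k,l,s,_=cv2.connectedComponentsWithStats(m.astype(np.uint8)); i=1+s[1:,4].argmax(); m=l==i
        print(nm,m.sum(),rect(W[m]),np.median(W[m],0).round(4))
E
```

```text
scene rim 221 (array([555.1, 214.8]), array([88.2, 88.4]), 10.2) 0.0825367588434575
handle 86 (array([526.8, 233.5]), array([122.8,  70.5]), 56.8) [0.50598522 0.20913789 0.07304251]
stand 138 (array([ 513.8, -211.1]), array([117.7,  12.1]), 89.9) [ 0.5157 -0.2262  0.0187]
mat 262 (array([505.7, -11.2]), array([ 30.5, 129.8]), 1.9) [0.5114 0.0076 0.0022]Traceback (most recent call last):
  File "<stdin>", line 12, in <module>
ValueError: attempt to get argmax of an empty sequence
```

Run:
```python
from h import *
for n in("scene","top"):
    f=dict(np.load(n+"0.npz")); W=world(f); Z=W[...,2]; ok=f["z_map"]>0
    hsv=cv2.cvtColor(f["pixels"],cv2.COLOR_RGB2HSV)
    m=teal(f)&ok&(abs(Z-.085)<.006); print(n,"rim",m.sum(),rect(W[m]))
    c=np.array([.555,.2148]); D=W[...,:2]-c; d=np.hypot(D[...,0],D[...,1])
    m=ok&(Z>.05)&(Z<.08)&(d<.1)&(d>.062)&(hsv[...,2]>90); P=W[m]
    print("handle",m.sum(),P.mean(0),rect(P), np.degrees(np.arctan2(*(P.mean(0)[:2]-c)[::-1])))
    for nm,lo,hi,yr in(("stand",.014,.026,(-.31,-.12)),("mat",-.004,.010,(-.1,.12)),("peg",.07,.09,(-.31,-.12))):
        m=ok&(Z>lo)&(Z<hi)&(W[...,1]>yr[0])&(W[...,1]<yr[1])&(W[...,0]>.45)&(W[...,0]<(.655 if nm!="mat" else .67))
        if nm=="mat": m&=(hsv[...,1]>125)
        m=cv2.morphologyEx(m.astype(np.uint8),cv2.MORPH_OPEN,np.ones((3,3))) if nm!="peg" else m.astype(np.uint8)
        k,l,s,_=cv2.connectedComponentsWithStats(m)
        if k<2: print(nm,0);continue
        i=1+s[1:,4].argmax(); m=l==i
        print(nm,m.sum(),rect(W[m]),np.median(W[m],0).round(4))
```

```text
scene rim 221 (array([555.1, 214.8]), array([88.2, 88.4]), 10.2)
handle 51 [0.48295563 0.20156301 0.06605652] (array([483.4, 203.3]), array([20.9, 12. ]), 12.7) -169.5889403682551
stand 1931 (array([ 571.1, -214. ]), array([119.4, 123.1]), 86.2) [ 0.5806 -0.2186  0.0186]
mat 2542 (array([575.1,  -9.3]), array([140.9, 141.8]), 11.6) [ 0.578  -0.0108  0.0028]
peg 80 (array([ 573. , -214.9]), array([22.8, 21.5]), 77.7) [ 0.5741 -0.2142  0.0755]
top rim 446 (array([551.5, 216.4]), array([87.3, 88.7]), 10.5)
handle 60 [0.48255203 0.20414911 0.07335368] (array([483.2, 204.1]), array([21.3, 11.2]), 11.3) -171.63660697009186
stand 2889 (array([ 570.7, -212.9]), array([118.7, 120.4]), 86.5) [ 0.5668 -0.2102  0.0213]
mat 3979 (array([574.3,  -8.9]), array([138.9, 138.5]), 10.5) [ 0.5726 -0.0088  0.0055]
peg 127 (array([ 570.3, -213.5]), array([23.8, 24.4]), 44.2) [ 0.569  -0.212   0.0784]
```

Emit:
servo_tool:
  deltas:
    - [[100,0.03,-0.038,0,3.3],[100,0.03,-0.038,0,3.3],[100,0.03,-0.038,0,3.3],[100,0.03,-0.038,0,3.3],[60,0.03,-0.038,0,3.3],[60,0.03,-0.038,0,3.3],[60,0.03,-0.038,0,3.3],[60,0.03,-0.038,0,3.3]]

```text
time: 0.9
tool_pos: [0.4156, 0.2942, 0.2449]
tool_rot: [-0.0, -0.09, 0.996, -0.0]
contact_force: [1.1, 0.6, -0.2]
gripper_width: 0.597
grasp_force: 0.0
```

Emit:
servo_tool:
  deltas:
    - [[60,0.021,-0.031,0,0],[60,0.021,-0.031,0,0],[60,0.0205,-0.0305,0,0],[60,0,0,-0.03,0],[60,0,0,-0.03,0],[60,0,0,-0.03,0],[60,0,0,0,0],[60,0,0,0,0]]

```text
time: 1.7
tool_pos: [0.4771, 0.2034, 0.1551]
tool_rot: [-0.001, -0.088, 0.996, -0.0]
contact_force: [0.0, -0.0, 0.7]
gripper_width: 0.6
grasp_force: 0.0
```

Run:
```python
from h import *
f=grab_frame("scene"); i=f["pixels"][60:300,200:480,::-1]; cv2.imwrite("pics/s1.png",cv2.resize(i,None,fx=2.5,fy=2.5))
print(manip.state()["tool_pos"])
```

```text
[0.47806004 0.20372767 0.15656664]
```

View pics/s1.png

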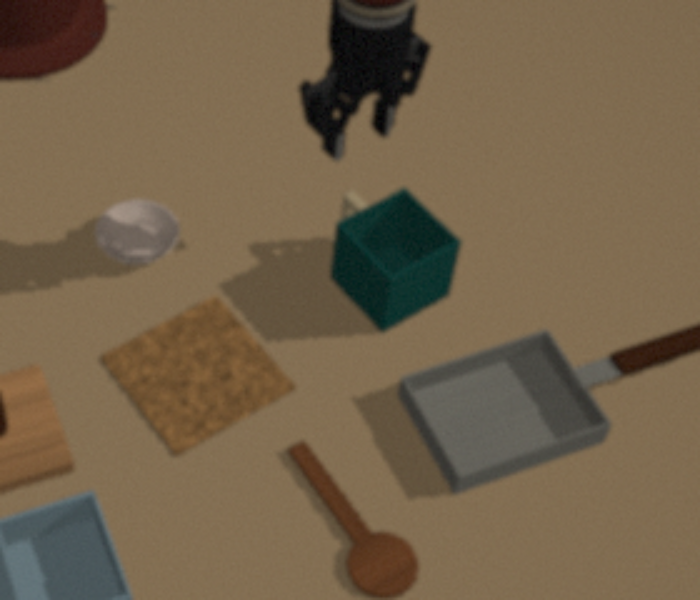

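The crop shows the open fingers, tips near (340,155) and (385,130), straddling the line above the handle at (353,203). They are aligned, so I'm descending and closing.

Emit:
servo_tool:
  deltas:
    - [[60,0,-0.0015,-0.03,0],[60,0,0,-0.03,0],[60,0,0,-0.03,0],[60,0,0,-0.027,0],[60,0,0,0,0],[0,0,0,0,0],[0,0,0,0,0],[0,0,0,0,0]]

```text
time: 2.55
tool_pos: [0.4794, 0.2026, 0.0411]
tool_rot: [0.002, -0.088, 0.996, 0.0]
contact_force: [1.4, -0.2, 6.2]
gripper_width: 0.129
grasp_force: 58.3
```

Emit:
servo_tool:
  deltas:
    - [[0,0,0,0,0],[0,0,0,0,0],[0,0,0,0.01,0],[0,0,0,0.02,0],[0,0,0,0.02,0],[0,0,0,0.02,0],[0,0,0,0,0],[0,0,0,0,0]]

```text
time: 3.35
tool_pos: [0.4774, 0.202, 0.1084]
tool_rot: [0.0, -0.088, 0.996, 0.0]
contact_force: [-1.5, 0.2, -2.7]
gripper_width: 0.132
grasp_force: 58.5
```

Run:
```python
from h import *
f=grab_frame("scene"); i=f["pixels"][60:300,200:480,::-1]; cv2.imwrite("pics/s2.png",cv2.resize(i,None,fx=2.5,fy=2.5))
s=manip.state();print(s["tool_pos"],s["grasp_force"],s["gripper_width"],s["ft_torque"],s["contact_force"])
```

```text
[0.47676259 0.20177622 0.10744297] 58.48665330559015 0.12790200515422234 [0.00417938 0.16455632 0.07958888] [ 0.13448953 -0.9786839  -2.75670525]
```

View pics/s2.png

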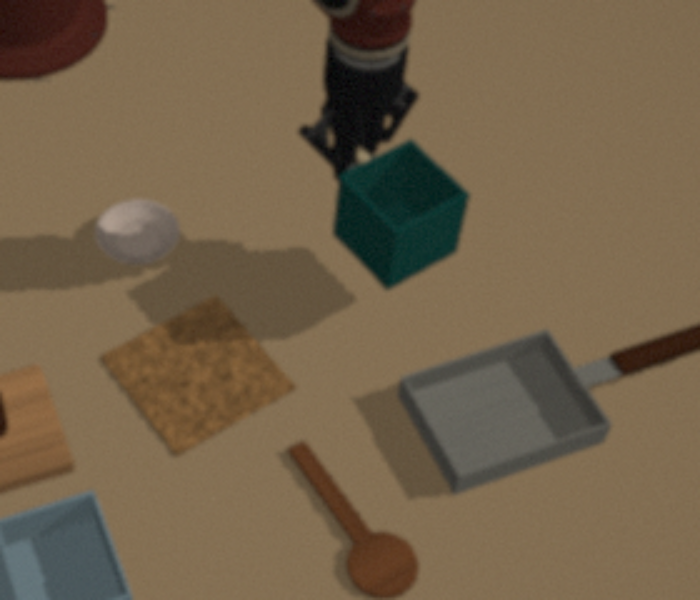

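The pot is gripped and lifted nearly level: rim at about (405,170), bottom corner at (390,285). The grip holds the pot's moment. Since the tool can only yaw, I'll pivot the pot in the grip against the mat. First I'll carry it to the mat's near edge, yawed so its +x points to −y.

Emit:
servo_tool:
  deltas:
    - [[0,0.008,-0.003,0.012,-8.4],[0,0.008,-0.003,0.012,-8.4],[0,0.008,-0.003,0.012,-8.4],[0,0.008,-0.003,0.012,-8.4],[0,0.008,-0.003,0.012,-8.4],[0,0.008,-0.003,0.012,-8.4],[0,0.008,-0.003,0,-8.4],[0,0.008,-0.003,0,-8.4]]

```text
time: 4.2
tool_pos: [0.5412, 0.1778, 0.1788]
tool_rot: [-0.001, 0.48, 0.877, -0.001]
contact_force: [0.2, 0.4, -1.1]
gripper_width: 0.132
grasp_force: 58.6
```

Emit:
servo_tool:
  deltas:
    - [[0,0.008,-0.003,0,-8.4],[0,0.008,-0.003,0,-8.4],[0,0.008,-0.003,0,-8.4],[0,0.008,-0.003,0,-8.0],[0,0,0,0,0],[0,0,0,0,0],[0,0,0,0,0],[0,0,0,0,0]]

```text
time: 5.0
tool_pos: [0.573, 0.1662, 0.18]
tool_rot: [-0.0, 0.708, 0.706, -0.0]
contact_force: [0.5, 1.0, -2.3]
gripper_width: 0.127
grasp_force: 58.5
```

```bash
cat >> h.py <<'E'
def pot(save=None):
    f=grab_frame("scene"); W=world(f); m=teal(f)&(f["z_map"]>0); m=cv2.erode(m.astype(np.uint8),np.ones((2,2)))>0
    P=W[m]; fr=np.percentile(P[:,0],99)
    c,s,a=cv2.minAreaRect((P[:,1:]*1000).astype(np.float32))
    print("pot yz rect",np.round(c,1),np.round(s,1),round(a,1),"x range",np.percentile(P[:,0],[1,99]).round(3),"z",np.percentile(P[:,2],[.5,99.5]).round(3),"y",np.percentile(P[:,1],[.5,99.5]).round(3))
    F=P[P[:,0]>fr-.012]; c,s,a=cv2.minAreaRect((F[:,1:]*1000).astype(np.float32)); print("front face",len(F),np.round(c,1),np.round(s,1),round(a,1))
    s=manip.state();print("tcp",s["tool_pos"].round(4),"rot",s["tool_rot"].round(3),"F",s["contact_force"].round(1),"T",s["ft_torque"].round(2),"grip",s["grasp_force"].round(1),s["gripper_width"].round(3),"t",s["time"],"q",s["joint_pos"].round(2))
    if save: cv2.imwrite("pics/"+save,cv2.resize(f["pixels"][80:320,140:420,::-1],None,fx=2.5,fy=2.5))
E
python3 -c "from h import *;pot()"
```

```text
pot yz rect [ 90.5 181.9] [90. 88.] 89.7 x range [0.531 0.62 ] z [0.139 0.225] y [0.047 0.134]
front face 878 [ 90.9 183.5] [86.6 85.4] 0.8Traceback (most recent call last):
  File "<string>", line 1, in <module>
    from h import *;pot()
                    ~~~^^
  File "h.py", line 18, in pot
    s=manip.state();print("tcp",s["tool_pos"].round(4),"rot",s["tool_rot"].round(3),"F",s["contact_force"].round(1),"T",s["ft_torque"].round(2),"grip",s["grasp_force"].round(1),s["gripper_width"].round(3),"t",s["time"],"q",s["joint_pos"].round(2))
                                                                                                                                                       ^^^^^^^^^^^^^^^^^^^^^^
AttributeError: 'float' object has no attribute 'round'
```

The pot is level in the grip and sagged 0°. Pressing its edge on a flat surface would turn it the wrong way, so I'll use the tip of the fixed peg as the fulcrum. The peg will push on the low front wall, and moving over it rolls the pot in the grip.

Emit:
servo_tool:
  deltas:
    - [[0,0,-0.028,-0.009,0],[0,0,-0.028,-0.009,0],[0,0,-0.028,-0.009,0],[0,0,-0.028,-0.009,0],[0,0,-0.028,-0.009,0],[0,0,-0.028,-0.009,0],[0,0,-0.028,-0.009,0],[0,-0.0015,-0.014,-0.009,0]]

```text
time: 5.85
tool_pos: [0.5721, -0.0458, 0.1083]
tool_rot: [0.0, 0.709, 0.705, 0.0]
contact_force: [-1.2, 0.3, -1.2]
gripper_width: 0.132
grasp_force: 58.5
```

Emit:
servo_tool:
  deltas:
    - [[0,0,0,0,0],[0,0,0,0,0],[0,0,-0.005,0,0],[0,0,-0.005,0,0],[0,0,-0.005,0,0],[0,0,-0.005,0,0],[0,0,-0.003,0,0],[0,0,0,0,0]]

```text
time: 6.65
tool_pos: [0.572, -0.0675, 0.1084]
tool_rot: [0.0, 0.709, 0.705, 0.0]
contact_force: [0.3, 0.0, -1.0]
gripper_width: 0.13
grasp_force: 58.5
```

```bash
sed -i 's/s\["grasp_force"\].round(1),s\["gripper_width"\].round(3)/round(s["grasp_force"],1),round(s["gripper_width"],3)/' h.py; python3 -c "from h import *;pot()"
```

```text
pot yz rect [-142.6  109.7] [85.4 90.6] 0.2 x range [0.53  0.619] z [0.066 0.153] y [-0.185 -0.1  ]
front face 832 [-142.   112.1] [85.4 83.9] 1.6
tcp [ 0.572  -0.0673  0.1083] rot [-0.     0.709  0.705  0.   ] F [-0.2  0.2 -1.1] T [0.09 0.   0.01] grip 58.5 0.13 t 6.7 q [-0.25  0.06  1.84  0.    1.24 -0.24]
```

Emit:
servo_tool:
  deltas:
    - [[0,0,-0.004,0,0],[0,0,-0.004,0,0],[0,0,-0.003,0,0],[0,0,-0.002,0,0],[0,0,-0.002,0,0],[0,0,-0.002,0,0],[0,0,0,0,0],[0,0,0,0,0]]

```text
time: 7.5
tool_pos: [0.572, -0.0839, 0.1083]
tool_rot: [-0.0, 0.709, 0.706, 0.0]
contact_force: [0.1, 1.3, -0.8]
gripper_width: 0.131
grasp_force: 58.6
```

Emit:
servo_tool:
  deltas:
    - [[0,0,-0.003,0.003,0],[0,0,-0.003,0.006,0],[0,0,-0.004,0.01,0],[0,0,-0.005,0.0095,0],[0,0,-0.006,0.0095,0],[0,0,0,0,0],[0,0,0,0,0],[0,0,0,0,0]]

```text
time: 8.3
tool_pos: [0.5717, -0.1051, 0.1459]
tool_rot: [-0.0, 0.709, 0.705, -0.0]
contact_force: [0.1, 0.6, -1.9]
gripper_width: 0.129
grasp_force: 59.9
```

```bash
python3 -c "from h import *;pot('s3.png')"
```

```text
pot yz rect [-176.3  137.1] [81.  89.8] 8.1 x range [0.529 0.618] z [0.091 0.182] y [-0.218 -0.133]
front face 839 [-176.7  140. ] [80.9 84.3] 7.8
tcp [ 0.5716 -0.105   0.1457] rot [-0.     0.709  0.705 -0.   ] F [-0.5  0.9 -1.1] T [0.1  0.04 0.05] grip 59.9 0.128 t 8.35 q [-0.31  0.03  1.81 -0.    1.31 -0.3 ]
```

View pics/s3.png

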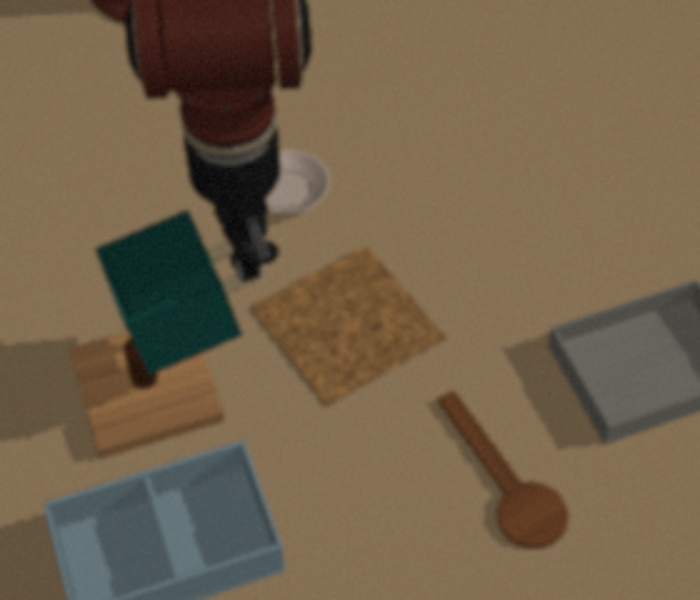

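The tip's taper let the bottom edge ride up: the pot at (170,290) rolled only about 8°, in the right direction, and now sits just above the peg at (142,365). The stand base's sharp top edge is a better fulcrum for the first 35–40°, with the tool yawed −3.7° to match it.

Emit:
servo_tool:
  deltas:
    - [[0,0.001,0.022,0,-1.0],[0,0.001,0.022,0,-1.0],[0,0.001,0.022,0,-1.0],[0,0.001,0.021,0,-0.7],[0,0,0,-0.02,0],[0,0,0,-0.02,0],[0,0,0,-0.021,0],[0,0,0,-0.021,0]]

```text
time: 9.15
tool_pos: [0.5757, -0.0177, 0.0631]
tool_rot: [-0.0, 0.731, 0.682, -0.0]
contact_force: [1.0, 0.6, -1.6]
gripper_width: 0.131
grasp_force: 59.9
```

Emit:
servo_tool:
  deltas:
    - [[0,0,0,0,0],[0,0.0003,-0.005,0,0],[0,0.0003,-0.005,0,0],[0,0.0003,-0.004,0,0],[0,0.0003,-0.003,0,0],[0,0,-0.003,0,0],[0,0,-0.002,0,0],[0,0,0,0,0]]

```text
time: 9.95
tool_pos: [0.5772, -0.0403, 0.0644]
tool_rot: [0.0, 0.731, 0.682, 0.0]
contact_force: [0.5, -0.5, -1.0]
gripper_width: 0.13
grasp_force: 59.9
```

```bash
python3 -c "from h import *;pot()"
```

```text
pot yz rect [-110.7   54.8] [84.6 93.5] 8.1 x range [0.529 0.621] z [0.009 0.101] y [-0.154 -0.066]
front face 691 [-114.    58.6] [79.6 84.6] 7.7
tcp [ 0.5772 -0.0401  0.0643] rot [-0.     0.731  0.682  0.   ] F [-0.7 -0.1 -1.8] T [ 0.12 -0.01  0.07] grip 59.9 0.131 t 10.0 q [-0.2   0.12  1.86  0.    1.16 -0.13]
```

Emit:
servo_tool:
  deltas:
    - [[0,0,-0.003,0,0],[0,0,-0.003,0,0],[0,0,-0.0035,0.006,0],[0,0,-0.0035,0.006,0],[0,0,-0.005,0.008,0],[0,0,0,0,0],[0,0,0,0,0],[0,0,0,0,0]]

```text
time: 10.8
tool_pos: [0.5771, -0.0564, 0.0846]
tool_rot: [-0.002, 0.731, 0.682, 0.001]
contact_force: [-1.7, 5.8, 1.7]
gripper_width: 0.129
grasp_force: 61.5
```

```bash
python3 -c "from h import *;pot()"
```

```text
pot yz rect [-120.8   64.2] [87.3 91.7] 18.3 x range [0.529 0.621] z [0.013 0.117] y [-0.17  -0.078]
front face 764 [-123.1   66.8] [83.4 85.3] 18.3
tcp [ 0.577  -0.0564  0.0846] rot [-0.002  0.731  0.682  0.001] F [-2.4  5.8  1.7] T [1.07 0.2  0.03] grip 61.5 0.13 t 10.85 q [-0.23  0.1   1.85  0.    1.2  -0.16]
```

Emit:
servo_tool:
  deltas:
    - [[0,0,-0.0023,0.0037,0],[0,0,-0.0066,0.0086,0],[0,0,-0.0073,0.008,0],[0,0,-0.008,0.0073,0],[0,0,-0.003,0.002,0],[0,0,0,0,0],[0,0,0,0,0],[0,0,0,0,0]]

```text
time: 11.65
tool_pos: [0.5774, -0.0841, 0.1145]
tool_rot: [-0.001, 0.731, 0.682, 0.001]
contact_force: [-1.7, 6.4, 3.0]
gripper_width: 0.126
grasp_force: 62.5
```

```bash
python3 -c "from h import *;pot()"
```

```text
pot yz rect [-138.    79.7] [89.9 91.1] 34.5 x range [0.53  0.622] z [0.024 0.137] y [-0.192 -0.089]
front face 808 [-141.1   81.2] [85.8 85. ] 32.6
tcp [ 0.5774 -0.0841  0.1145] rot [-0.001  0.731  0.682  0.001] F [-0.7  6.   2.1] T [1.35 0.25 0.  ] grip 62.5 0.13 t 11.7 q [-0.27  0.07  1.82  0.    1.25 -0.21]
```

θ is now about 33° with forces of only about 6 N, so this works well. I'm lifting over to the peg tip to continue the roll.

Emit:
servo_tool:
  deltas:
    - [[0,0,0.002,0.018,0],[0,-0.0005,0,0.018,0],[0,-0.0005,0,0.0155,0],[0,-0.001,-0.012,0,0],[0,-0.001,-0.012,0,0],[0,-0.001,-0.012,0,0],[0,0,-0.005,0,0],[0,0,0,0,0]]

```text
time: 12.5
tool_pos: [0.5726, -0.1253, 0.1644]
tool_rot: [-0.001, 0.732, 0.682, -0.0]
contact_force: [0.2, 0.9, -1.9]
gripper_width: 0.133
grasp_force: 61.9
```

Emit:
servo_tool:
  deltas:
    - [[0,0,-0.004,0.0005,0],[0,0,-0.006,0.004,0],[0,0,-0.0085,0.0067,0],[0,0,-0.009,0.006,0],[0,0,-0.0094,0.005,0],[0,0,0,0,0],[0,0,0,0,0],[0,0,0,0,0]]

```text
time: 13.3
tool_pos: [0.573, -0.1609, 0.1872]
tool_rot: [-0.0, 0.731, 0.682, -0.0]
contact_force: [0.1, -0.5, -2.0]
gripper_width: 0.128
grasp_force: 62.0
```

```bash
python3 -c "from h import *;pot()"
```

```text
pot yz rect [-213.8  151.4] [90.2 89.8] 36.4 x range [0.526 0.617] z [0.096 0.208] y [-0.269 -0.162]
front face 1011 [-215.5  151.1] [84.8 87.5] 34.3
tcp [ 0.5729 -0.1609  0.1871] rot [-0.     0.731  0.682 -0.   ] F [ 0.1  0.4 -1.8] T [ 0.06 -0.03 -0.02] grip 62.0 0.135 t 13.35 q [-0.4   0.03  1.74 -0.    1.38 -0.33]
```

Emit:
servo_tool:
  deltas:
    - [[0,0,0.017,0,0],[0,0,0.017,0,0],[0,0,0.017,0,0],[0,0,0,-0.014,0],[0,0,0,-0.014,0],[0,0,-0.005,0,0],[0,0,-0.005,0,0],[0,0,0,0,0]]

```text
time: 14.15
tool_pos: [0.5734, -0.1214, 0.1598]
tool_rot: [0.0, 0.732, 0.682, -0.0]
contact_force: [-0.0, 0.3, -1.7]
gripper_width: 0.13
grasp_force: 61.9
```

Emit:
servo_tool:
  deltas:
    - [[0,0,-0.003,0,0],[0,0,-0.003,0,0],[0,0,-0.003,0,0],[0,0,-0.003,0,0],[0,0,-0.002,0,0],[0,0,-0.002,0,0],[0,0,0,0,0],[0,0,0,0,0]]

```text
time: 14.95
tool_pos: [0.575, -0.1331, 0.1627]
tool_rot: [-0.001, 0.731, 0.682, 0.004]
contact_force: [0.0, 11.4, 8.6]
gripper_width: 0.128
grasp_force: 63.2
```

```bash
python3 -c "from h import *;pot('s4.png')"
```

```text
pot yz rect [-184.6  123.3] [93.5 89.5] 37.1 x range [0.526 0.619] z [0.069 0.182] y [-0.239 -0.132]
front face 911 [-188.1  124.2] [89.  83.8] 37.1
tcp [ 0.575  -0.1331  0.1627] rot [-0.001  0.731  0.682  0.004] F [ 0.  11.7  9.1] T [ 2.3   0.03 -0.03] grip 63.2 0.13 t 15.0 q [-0.36  0.03  1.77  0.01  1.33 -0.29]
```

View pics/s4.png

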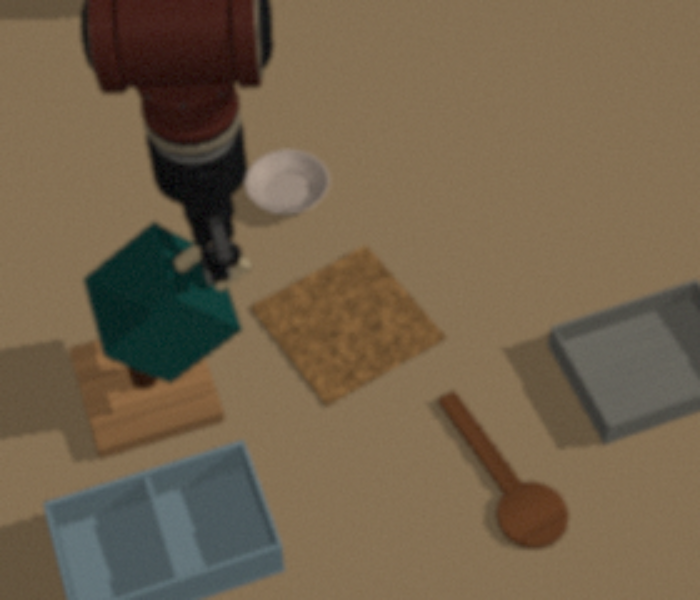

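The wall is now firmly on the peg tip at (143,378), with about 14 N and θ≈37°. The images put the bar about 7 mm shifted within the pads. I'm continuing around the tip.

Emit:
servo_tool:
  deltas:
    - [[0,0,-0.0035,0.0035,0],[0,0,-0.0035,0.0035,0],[0,0,-0.0043,0.0027,0],[0,0,-0.0043,0.0027,0],[0,0,-0.0045,0.0023,0],[0,0,-0.0045,0.0023,0],[0,0,0,0,0],[0,0,0,0,0]]

```text
time: 15.8
tool_pos: [0.5736, -0.1596, 0.1776]
tool_rot: [-0.001, 0.731, 0.682, 0.001]
contact_force: [-0.6, 5.6, 2.3]
gripper_width: 0.133
grasp_force: 62.4
```

```bash
python3 -c "from h import *;pot()"
```

```text
pot yz rect [-199.   129.9] [93.3 85.7] 49.0 x range [0.526 0.619] z [0.08  0.187] y [-0.251 -0.143]
front face 962 [-200.3  128.6] [90.2 83.2] 51.6
tcp [ 0.5736 -0.1596  0.1776] rot [-0.001  0.731  0.682  0.001] F [-0.5  5.5  2.9] T [ 1.24  0.15 -0.07] grip 62.4 0.134 t 15.85 q [-0.4   0.03  1.75  0.    1.36 -0.33]
```

Emit:
servo_tool:
  deltas:
    - [[0,0,-0.0045,0.0018,0],[0,0,-0.0045,0.0018,0],[0,0,-0.0047,0.0013,0],[0,0,-0.0047,0.0013,0],[0,0,-0.0048,0.0008,0],[0,0,-0.0048,0.0008,0],[0,0,0,0,0],[0,0,0,0,0]]

```text
time: 16.65
tool_pos: [0.5736, -0.188, 0.1856]
tool_rot: [-0.0, 0.731, 0.682, 0.001]
contact_force: [-0.0, 4.8, 4.0]
gripper_width: 0.132
grasp_force: 63.2
```

```bash
python3 -c "from h import *;pot()"
```

```text
pot yz rect [-198.   155.9] [150.1  86.4] 65.4 x range [0.526 0.619] z [0.083 0.186] y [-0.26  -0.157]
front face 958 [-211.3  129.4] [90.2 84.4] 64.0
tcp [ 0.5736 -0.1879  0.1855] rot [-0.     0.731  0.682  0.001] F [-1.1  4.9  4.8] T [ 1.24  0.28 -0.04] grip 63.2 0.132 t 16.7 q [-0.44  0.05  1.72  0.    1.37 -0.37]
```

Emit:
servo_tool:
  deltas:
    - [[0,0,-0.0065,0.0005,0],[0,0,-0.0065,0.0003,0],[0,0,-0.0065,0,0],[0,0,-0.0065,-0.0005,0],[0,0,-0.0065,-0.001,0],[0,0,-0.0065,-0.0012,0],[0,0,-0.004,-0.001,0],[0,0,0,0,0]]

```text
time: 17.5
tool_pos: [0.574, -0.2325, 0.1844]
tool_rot: [0.001, 0.731, 0.682, 0.0]
contact_force: [-2.6, 3.0, 8.9]
gripper_width: 0.132
grasp_force: 66.6
```

```bash
python3 -c "from h import *;pot('s5.png')"
```

```text
pot yz rect [-228.7  127.1] [93.2 84.3] 84.5 x range [0.538 0.619] z [0.083 0.173] y [-0.268 -0.185]
front face 897 [-229.2  125. ] [91.2 79.8] 87.1
tcp [ 0.574  -0.2324  0.1845] rot [0.001 0.731 0.682 0.   ] F [-1.3  2.9  8.3] T [0.8  0.53 0.03] grip 66.6 0.132 t 17.55 q [-0.5   0.08  1.69 -0.    1.37 -0.44]
```

View pics/s5.png

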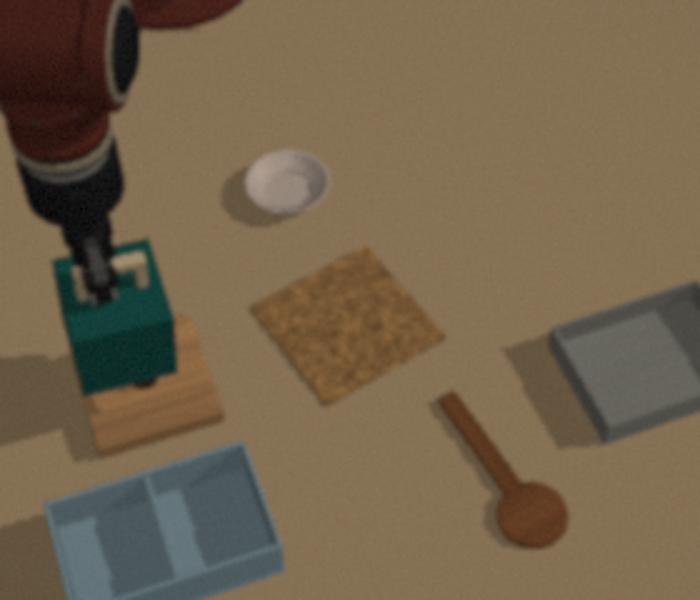

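The pot now lies sideways in the grip with its handle on top at (110,270), mouth toward −y, θ≈86°. I'm carrying it to the mat.

Emit:
servo_tool:
  deltas:
    - [[0,0,0,0.02,0],[0,0,0.036,0,0],[0,0,0.037,0,0],[0,0,0.037,0,0],[0,0,0.037,0,0],[0,0,0.037,0,0],[0,0,0.037,0,0],[0,0,0,-0.04,0]]

```text
time: 18.35
tool_pos: [0.5776, -0.0081, 0.1679]
tool_rot: [0.006, 0.729, 0.684, 0.004]
contact_force: [1.0, -1.2, -0.7]
gripper_width: 0.131
grasp_force: 64.9
```

Emit:
servo_tool:
  deltas:
    - [[0,0,0,-0.03,0],[0,0,0,-0.015,0],[0,0,0,-0.008,0],[0,0,0,-0.003,0],[0,0,0,-0.003,0],[0,0,0,-0.002,0],[0,0,0,0,0],[0,0,0,0,0]]

```text
time: 19.15
tool_pos: [0.5773, -0.0144, 0.1102]
tool_rot: [0.005, 0.731, 0.682, 0.0]
contact_force: [-13.6, -7.4, 32.9]
gripper_width: 0.131
grasp_force: 73.4
```

```bash
python3 -c "from h import *;pot()"
```

```text
pot yz rect [-11.8  52.5] [94.3 84.2] 87.1 x range [0.531 0.623] z [0.009 0.099] y [-0.052  0.03 ]
front face 716 [-12.7  52.3] [90.9 82.4] 87.1
tcp [ 0.5773 -0.0144  0.1102] rot [0.005 0.731 0.682 0.   ] F [-13.8  -6.6  30.6] T [-0.64  2.25  0.27] grip 73.4 0.13 t 19.2 q [-0.15  0.06  1.84 -0.01  1.23 -0.08]
```

Emit:
servo_tool:
  deltas:
    - [[0,0,0,0.003,0],[0,0,0,0.001,0],[0,0,0,0,0],[25,0,0,0,0],[25,0,0,0,0],[25,0,0,0,0],[50,0,0,0,0],[50,0,0,0,0]]

```text
time: 20.0
tool_pos: [0.5731, -0.0107, 0.1042]
tool_rot: [-0.0, 0.731, 0.682, -0.0]
contact_force: [1.3, 0.0, 5.0]
gripper_width: 0.497
grasp_force: 3.0
```

```bash
python3 -c "from h import *;pot()"
```

```text
pot yz rect [-14.5  69.6] [137.6  83.4] 87.9 x range [0.53  0.621] z [0.004 0.095] y [-0.055  0.026]
front face 743 [-14.9  52.4] [86.2 82.1] 89.6
tcp [ 0.5731 -0.0107  0.1042] rot [-0.     0.731  0.682 -0.   ] F [ 0.4 -0.2  2.3] T [-0.05 -0.12 -0.01] grip 0.8 0.495 t 20.05 q [-0.15  0.06  1.85 -0.    1.23 -0.08]
```

Emit:
servo_tool:
  deltas:
    - [[60,0,0,0.02,0],[60,0,0,0.04,0],[60,0,0.03,0.04,0],[60,0,0.04,0.02,0],[60,0,0.04,0,0],[60,0,0,0,0],[60,0,0,0,0],[60,0,0,0,0]]

```text
time: 20.85
tool_pos: [0.5726, 0.0986, 0.2232]
tool_rot: [-0.001, 0.731, 0.682, -0.001]
contact_force: [-0.5, 0.2, 0.4]
gripper_width: 0.601
grasp_force: 0.0
```

Run:
```python
from h import *
pot('s6.png')
for n in("scene","top"):
    f=grab_frame(n); W=world(f); hsv=cv2.cvtColor(f["pixels"],cv2.COLOR_RGB2HSV)
    near=(f["z_map"]>0)&(abs(W[...,0]-.575)<.06)&(abs(W[...,1]+.013)<.06)
    m=near&(W[...,2]>.118)&(W[...,2]<.14)&(hsv[...,2]>60); print(n,"bar",m.sum(),rect(W[m]),np.median(W[m][:,2]))
    m=near&teal(f)&(abs(W[...,2]-.092)<.007); print("topwall",m.sum(),rect(W[m]),np.median(W[m][:,2]))
```

```text
pot yz rect [-14.   48.8] [94.9 85.2] 88.2 x range [0.53  0.621] z [0.004 0.095] y [-0.055  0.027]
front face 736 [-14.9  52.1] [82.9 85.3] 0.6
tcp [0.5728 0.0983 0.2234] rot [-0.001  0.732  0.682 -0.001] F [ 0.1  0.3 -0.3] T [ 0.03 -0.01 -0.05] grip 0.0 0.598 t 20.9 q [ 0.04 -0.04  1.74 -0.    1.44  0.11]
scene bar 158 (array([573.1, -10.1]), array([59.4, 16.9]), 86.2) 0.12666676324058876
topwall 740 (array([574.7, -11.1]), array([83.2, 88.3]), 84.7) 0.09065955457550459
top bar 219 (array([572.7,  -8.9]), array([58.8, 12.5]), 85.0) 0.13019988303884503
topwall 1148 (array([571.9,  -8.5]), array([82.7, 86.1]), 85.2) 0.09343572854132867
```

View pics/s6.png

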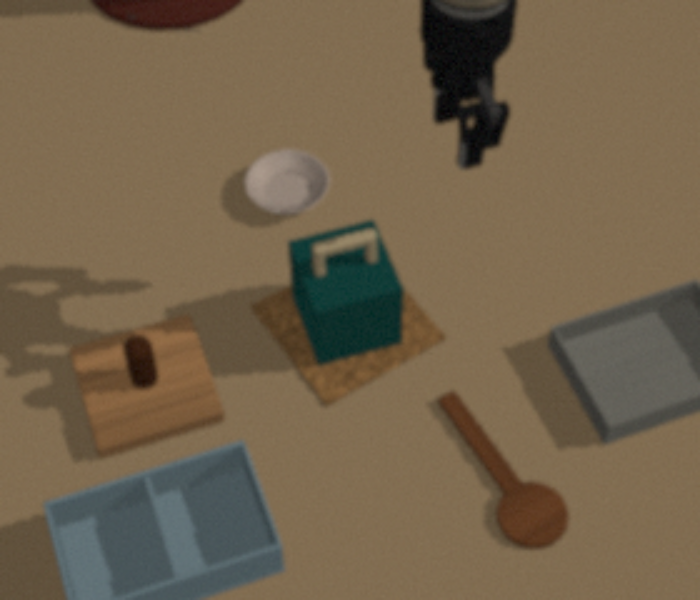

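The pot lies on the mat, released: body at (345,290), handle on top at (345,243), mouth toward −y. The bar centre is about (0.573,−0.0095,0.124). I'm regrasping it slightly toward the mouth end.

Emit:
servo_tool:
  deltas:
    - [[60,0,-0.035,0,0],[60,0,-0.04,0,0],[60,0,-0.04,0,0],[60,0,0,-0.03,0],[60,0,0,-0.03,0],[60,0,0,-0.03,0],[60,0,0,-0.01,0],[60,0,0,0,0]]

```text
time: 21.8
tool_pos: [0.5718, -0.0161, 0.1224]
tool_rot: [-0.002, 0.731, 0.682, -0.001]
contact_force: [0.0, 0.1, 0.7]
gripper_width: 0.602
grasp_force: 0.0
```

Emit:
servo_tool:
  deltas:
    - [[0,0,0,0,0],[0,0,0,0,0],[0,0,0,0,0],[0,0,0,0,0],[0,0,0.01,0.015,0],[0,0,0.03,0,0],[0,0,0.03,0,0],[0,0,0,0,0]]

```text
time: 22.6
tool_pos: [0.573, 0.0578, 0.1403]
tool_rot: [-0.0, 0.73, 0.684, 0.001]
contact_force: [-0.2, -0.9, -1.7]
gripper_width: 0.124
grasp_force: 61.2
```

```bash
python3 -c "from h import *;pot()"
```

```text
pot yz rect [58.5 63.5] [93.4 84.3] 88.0 x range [0.529 0.62 ] z [0.019 0.11 ] y [0.019 0.1  ]
front face 736 [58.9 65.2] [81.8 89.5] 0.5
tcp [0.573  0.0563 0.1401] rot [-0.     0.73   0.683  0.   ] F [-1.  -0.4 -1.1] T [-0.03 -0.02  0.03] grip 61.2 0.124 t 22.65 q [-0.03  0.02  1.82  0.    1.29  0.03]
```

Emit:
servo_tool:
  deltas:
    - [[0,0,0,-0.012,0],[0,0,0,-0.004,0],[0,0,-0.003,-0.003,0],[0,0,-0.009,0.002,0],[0,0,-0.01,0.002,0],[0,0,-0.01,0.001,0],[0,0,0,0,0],[0,0,0,0,0]]

```text
time: 23.45
tool_pos: [0.5735, 0.0209, 0.1264]
tool_rot: [0.001, 0.732, 0.682, -0.0]
contact_force: [-2.1, 0.1, 7.8]
gripper_width: 0.122
grasp_force: 62.5
```

```bash
python3 -c "from h import *;pot()"
```

```text
pot yz rect [23.1 49.4] [94.2 84.1] 89.9 x range [0.531 0.622] z [0.005 0.096] y [-0.018  0.063]
front face 723 [22.3 51.2] [90.4 82.5] 89.5
tcp [0.5735 0.0209 0.1263] rot [ 0.001  0.732  0.682 -0.   ] F [-3.7 -1.3  7.3] T [-0.28  0.38 -0.01] grip 62.5 0.121 t 23.5 q [-0.09  0.03  1.84 -0.    1.27 -0.02]
```

Cork friction is too low: the pot slid flat and nothing was lost. I'm using the peg tip again as the fulcrum under the bottom end of the wall.

Emit:
servo_tool:
  deltas:
    - [[0,0,-0.01,0.045,0],[0,0,-0.03,0.045,0],[0,0,-0.04,0,0],[0,0,-0.04,0,0],[0,0,-0.04,0,0],[0,-0.001,-0.04,0,0],[0,-0.001,-0.04,0,0],[0,0,-0.038,0,0]]

```text
time: 24.3
tool_pos: [0.5698, -0.2556, 0.2099]
tool_rot: [-0.001, 0.732, 0.682, -0.001]
contact_force: [1.2, 0.5, -1.5]
gripper_width: 0.123
grasp_force: 61.2
```

Emit:
servo_tool:
  deltas:
    - [[0,0,0,0,0],[0,0,0,-0.008,0],[0,0,0,-0.005,0],[0,0,0,-0.003,0],[0,0,0,-0.003,0],[0,0,0,0,0],[0,0,0,0,0],[0,0,0,0,0]]

```text
time: 25.1
tool_pos: [0.5739, -0.2557, 0.2008]
tool_rot: [0.006, 0.731, 0.683, -0.0]
contact_force: [-3.1, -4.0, 21.8]
gripper_width: 0.123
grasp_force: 64.0
```

```bash
python3 -c "from h import *;pot()"
```

```text
pot yz rect [-248.4  126.9] [92.3 80.4] 89.8 x range [0.543 0.62 ] z [0.082 0.169] y [-0.288 -0.21 ]
front face 901 [-249.8  124.9] [88.4 77.4] 89.8
tcp [ 0.5739 -0.2557  0.2008] rot [ 0.006  0.731  0.683 -0.   ] F [-3.5 -4.8 21. ] T [-0.45  0.84  0.11] grip 64.0 0.121 t 25.15 q [-0.54  0.08  1.66 -0.    1.39 -0.47]
```

Emit:
servo_tool:
  deltas:
    - [[0,0,0,-0.003,0],[0,0,-0.002,-0.003,0],[0,0,-0.004,-0.002,0],[0,0,-0.005,-0.002,0],[0,0,-0.005,-0.002,0],[0,0,0,0,0],[0,0,0,0,0],[0,0,0,0,0]]

```text
time: 25.95
tool_pos: [0.576, -0.2736, 0.1916]
tool_rot: [0.01, 0.731, 0.682, 0.001]
contact_force: [0.8, -8.3, 24.8]
gripper_width: 0.121
grasp_force: 68.5
```

```bash
python3 -c "from h import *;pot()"
```

```text
pot yz rect [-253.   119.5] [83.8 95.1] 8.8 x range [0.542 0.621] z [0.075 0.17 ] y [-0.299 -0.211]
front face 891 [-254.5  119.6] [80.5 89.3] 8.5
tcp [ 0.576  -0.2736  0.1916] rot [0.01  0.731 0.682 0.001] F [ 0.3 -7.8 24.8] T [-0.83  0.16 -0.01] grip 68.5 0.124 t 26.0 q [-0.56  0.11  1.65 -0.    1.37 -0.49]
```

Emit:
servo_tool:
  deltas:
    - [[0,0,-0.0057,-0.003,0],[0,0,-0.0057,-0.003,0],[0,0,-0.0057,-0.0035,0],[0,0,-0.0056,-0.0038,0],[0,0,-0.0056,-0.0045,0],[0,0,-0.0056,-0.005,0],[0,0,0,0,0],[0,0,0,0,0]]

```text
time: 26.8
tool_pos: [0.5743, -0.3072, 0.1651]
tool_rot: [0.007, 0.731, 0.682, -0.0]
contact_force: [-0.3, -9.6, 16.3]
gripper_width: 0.122
grasp_force: 80.2
```

```bash
python3 -c "from h import *;pot()"
```

```text
pot yz rect [-264.5  107.8] [85.1 91. ] 28.6 x range [0.541 0.62 ] z [0.059 0.164] y [-0.317 -0.211]
front face 926 [-265.2  105.6] [81.8 88.1] 28.8
tcp [ 0.5743 -0.3072  0.1652] rot [ 0.008  0.731  0.682 -0.   ] F [-1.6 -9.1 15.5] T [-0.93  0.21  0.05] grip 80.2 0.121 t 26.85 q [-0.6   0.16  1.63 -0.    1.33 -0.53]
```

Emit:
servo_tool:
  deltas:
    - [[0,0,-0.0043,-0.0047,0],[0,0,-0.0042,-0.005,0],[0,0,-0.004,-0.005,0],[0,0,-0.004,-0.0055,0],[0,0,-0.003,-0.005,0],[0,0,-0.003,-0.005,0],[0,0,0,0,0],[0,0,0,0,0]]

```text
time: 27.65
tool_pos: [0.573, -0.3296, 0.1325]
tool_rot: [0.006, 0.731, 0.683, -0.002]
contact_force: [-2.3, -10.7, 10.1]
gripper_width: 0.122
grasp_force: 95.6
```

```bash
python3 -c "from h import *;pot('s7.png')"
```

```text
pot yz rect [-269.8   91.4] [87.  91.2] 47.7 x range [0.538 0.619] z [0.042 0.15 ] y [-0.325 -0.214]
front face 958 [-270.    90.2] [85.3 89.4] 47.1
tcp [ 0.573  -0.3296  0.1325] rot [ 0.006  0.731  0.683 -0.002] F [ -1.  -10.4  11.1] T [-1.25  0.28  0.16] grip 95.6 0.127 t 27.7 q [-0.63  0.22  1.62 -0.01  1.29 -0.56]
```

View pics/s7.png

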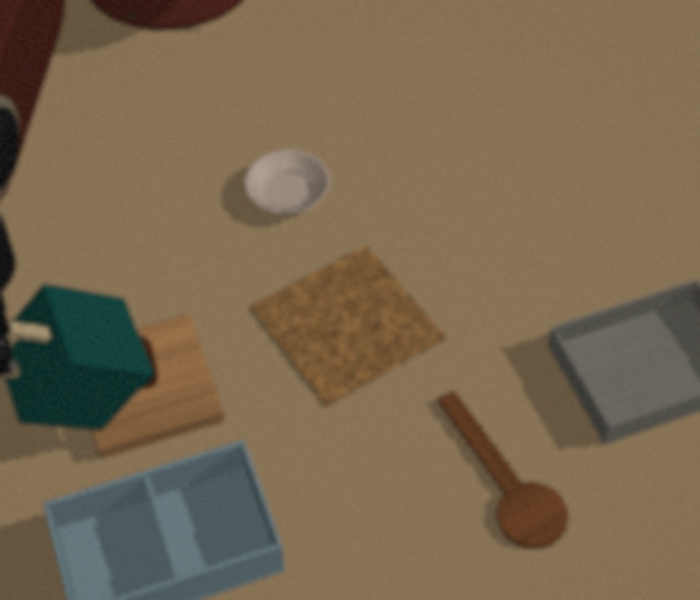

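θ≈137°: the pot, at (80,360), leans on the far side of the peg with its handle toward −y. I'm lifting off and returning to the mat to press the rear rim edge down and finish the turn until the rim is flat.

Emit:
servo_tool:
  deltas:
    - [[0,0,-0.006,0.03,0],[0,0,0,0.045,0],[0,0,0.035,0.005,0],[0,0,0.045,0,0],[0,0,0.045,0,0],[0,0,0.045,0,0],[0,0,0.045,0,0],[0,0,0.045,0,0]]

```text
time: 28.5
tool_pos: [0.5699, -0.0687, 0.2064]
tool_rot: [-0.001, 0.731, 0.683, -0.001]
contact_force: [0.0, 0.3, -1.2]
gripper_width: 0.125
grasp_force: 92.6
```

Emit:
servo_tool:
  deltas:
    - [[0,0,0.04,-0.01,0],[0,0,0,-0.03,0],[0,0,0,-0.03,0],[0,0,0,-0.015,0],[0,0,0,0,0],[0,0,0,0,0],[0,0,0,0,0],[0,0,0,0,0]]

```text
time: 29.3
tool_pos: [0.5724, -0.0323, 0.1251]
tool_rot: [0.001, 0.731, 0.682, 0.001]
contact_force: [1.5, 0.1, -1.1]
gripper_width: 0.122
grasp_force: 92.6
```

```bash
python3 -c "from h import *;pot()"
```

```text
pot yz rect [23.6 85.5] [86.7 88.1] 47.6 x range [0.541 0.619] z [0.036 0.142] y [-0.031  0.079]
front face 772 [22.8 84.2] [84.2 87.8] 46.7
tcp [ 0.5722 -0.0323  0.1248] rot [0.001 0.731 0.682 0.001] F [ 0.4 -0.1 -2.3] T [-0.11  0.02 -0.01] grip 92.6 0.125 t 29.35 q [-0.19  0.03  1.84 -0.    1.26 -0.12]
```

Emit:
servo_tool:
  deltas:
    - [[0,0,0,-0.016,0],[0,0,0,-0.006,0],[0,0,-0.003,-0.005,0],[0,0,-0.006,-0.0045,0],[0,0,-0.006,-0.0045,0],[0,0,-0.008,-0.007,0],[0,0,0,0,0],[0,0,0,0,0]]

```text
time: 30.15
tool_pos: [0.5728, -0.0566, 0.0823]
tool_rot: [0.002, 0.731, 0.682, 0.0]
contact_force: [-0.6, -5.2, 8.5]
gripper_width: 0.123
grasp_force: 102.9
```

```bash
python3 -c "from h import *;pot()"
```

```text
pot yz rect [12.3 63.7] [88.3 90.9] 65.7 x range [0.542 0.624] z [0.018 0.118] y [-0.04   0.066]
front face 799 [ 9.6 64. ] [86.8 84.9] 66.1
tcp [ 0.5728 -0.0566  0.0823] rot [0.002 0.731 0.682 0.   ] F [-2.2 -4.5  8.8] T [-0.26  0.31  0.1 ] grip 103.0 0.121 t 30.2 q [-0.23  0.09  1.86 -0.    1.19 -0.16]
```

Emit:
servo_tool:
  deltas:
    - [[0,0,-0.0054,-0.0063,0],[0,0,-0.006,-0.0086,0],[0,0,-0.0054,-0.0091,0],[0,0,-0.0046,-0.0095,0],[0,0,-0.0025,-0.006,0],[0,0,0,0,0],[0,0,0,0,0],[0,0,0,0,0]]

```text
time: 31.0
tool_pos: [0.572, -0.0795, 0.0413]
tool_rot: [0.001, 0.731, 0.682, 0.0]
contact_force: [-0.1, -4.0, 3.4]
gripper_width: 0.121
grasp_force: 99.3
```

```bash
python3 -c "from h import *;pot()"
```

```text
pot yz rect [-7.9 52.6] [86.6 87.9] 85.4 x range [0.541 0.624] z [0.012 0.095] y [-0.05   0.038]
front face 760 [-8. 52.] [85.1 85.2] 87.5
tcp [ 0.5719 -0.0794  0.0412] rot [0.001 0.731 0.682 0.   ] F [-0.6 -3.2  4.2] T [-0.08  0.01  0.04] grip 99.3 0.122 t 31.05 q [-0.27  0.15  1.87 -0.    1.12 -0.2 ]
```

Emit:
servo_tool:
  deltas:
    - [[0,0,-0.001,-0.003,0],[0,0,-0.001,-0.003,0],[0,0,0,-0.002,0],[0,0,0,-0.001,0],[0,0,0,0,0],[0,0,0,0,0],[0,0,0,0,0],[0,0,0,0,0]]

```text
time: 31.85
tool_pos: [0.5722, -0.0812, 0.0353]
tool_rot: [0.0, 0.731, 0.682, 0.0]
contact_force: [-9.4, -2.5, 22.5]
gripper_width: 0.122
grasp_force: 101.6
```

```bash
python3 -c "from h import *;pot('s8.png')"
```

```text
pot yz rect [-8.3 50.6] [86.8 88.3] 89.7 x range [0.541 0.624] z [0.01  0.092] y [-0.052  0.034]
front face 741 [-9.9 49.9] [84.7 85.4] 0.3
tcp [ 0.5722 -0.0812  0.0353] rot [0.    0.731 0.682 0.   ] F [-9.7 -2.1 22.4] T [0.6  1.55 0.1 ] grip 101.6 0.122 t 31.9 q [-0.27  0.16  1.87 -0.    1.11 -0.2 ]
```

View pics/s8.png

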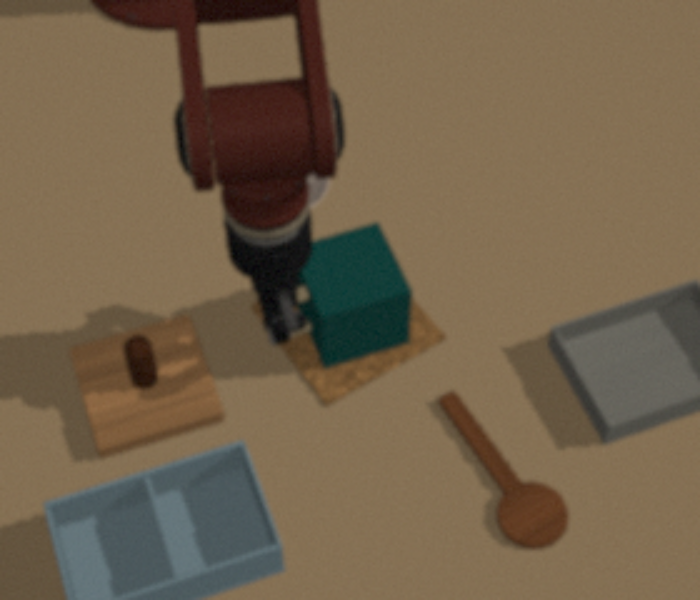

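The pot is upside down and flat on the mat, its closed bottom up at (355,255), with the handle still gripped at (300,310). I'm lifting it over to the peg.

Emit:
servo_tool:
  deltas:
    - [[0,0,0,0.02,0],[0,0,0,0.045,0],[0,0,0,0.045,0],[0,0,-0.01,0.015,0],[0,0,-0.035,0,0],[0,0,-0.045,0,0],[0,0,-0.045,0,0],[0,0,-0.045,0,0]]

```text
time: 32.7
tool_pos: [0.57, -0.2618, 0.154]
tool_rot: [-0.002, 0.731, 0.682, -0.0]
contact_force: [0.3, -0.1, -2.2]
gripper_width: 0.118
grasp_force: 98.5
```

Emit:
servo_tool:
  deltas:
    - [[0,0,-0.02,0,0],[0,0,0,0,0],[0,0,0,0,0],[0,0,0,0,0],[0,0,0,0,0],[0,0,0,0,0],[0,0,0,0,0],[0,0,0,0,0]]

```text
time: 33.5
tool_pos: [0.5713, -0.2804, 0.1568]
tool_rot: [0.0, 0.731, 0.682, 0.0]
contact_force: [0.2, 0.8, -2.0]
gripper_width: 0.125
grasp_force: 98.6
```

```bash
cat >> h.py <<'E'
def top():
    for n in("scene","top"):
        f=grab_frame(n); W=world(f); m=teal(f)&(f["z_map"]>0); zt=np.percentile(W[m][:,2],97)
        m&=abs(W[...,2]-zt)<.008
        A=np.c_[W[m][:,:2]-W[m][:,:2].mean(0),np.ones(m.sum())]; k=np.linalg.lstsq(A,W[m][:,2],rcond=None)[0]
        print(n,"top face",m.sum(),rect(W[m]),"z",k[2].round(4),"slopes deg",np.degrees(k[:2]).round(1))
E
python3 -c "from h import *;pot();top()"
```

```text
pot yz rect [-204.9  169.3] [87.6 85.4] 89.8 x range [0.54  0.624] z [0.129 0.212] y [-0.246 -0.164]
front face 989 [-206.4  168.2] [82.  85.3] 0.0
tcp [ 0.5713 -0.2805  0.1568] rot [0.    0.731 0.682 0.   ] F [-0.5  0.6 -2.3] T [-0.08 -0.04 -0.  ] grip 98.6 0.121 t 33.55 q [-0.57  0.15  1.66  0.    1.33 -0.5 ]
scene top face 1363 (array([ 578.8, -204.7]), array([84. , 90.4]), 85.8) z 0.2078 slopes deg [-0.3 -0.9]
top top face 2323 (array([ 575.4, -203.6]), array([87.7, 86.6]), 86.8) z 0.2106 slopes deg [-0.  -0.8]
```

Emit:
servo_tool:
  deltas:
    - [[0,-0.003,-0.005,0,0],[0,-0.003,-0.0043,0,0],[0,0,0,0,0],[0,0,0,-0.025,0],[0,0,0,-0.025,0],[0,0,0,-0.025,0],[0,0,0,-0.015,0],[0,0,0,0,0]]

```text
time: 34.45
tool_pos: [0.5634, -0.289, 0.0635]
tool_rot: [-0.003, 0.731, 0.682, -0.001]
contact_force: [-0.4, 0.1, -2.2]
gripper_width: 0.12
grasp_force: 98.5
```

```bash
python3 -c "from h import *;pot();top()"
```

```text
pot yz rect [-214.3   76.2] [89.4 83.3] 88.4 x range [0.532 0.616] z [0.036 0.119] y [-0.254 -0.173]
front face 837 [-215.3   76.2] [90.  80.1] 89.2
tcp [ 0.5645 -0.2897  0.0656] rot [-0.001  0.731  0.682 -0.   ] F [ 0.1  0.  -1.3] T [-0.17 -0.04 -0.02] grip 98.5 0.124 t 34.5 q [-0.59  0.24  1.72  0.    1.18 -0.52]
scene top face 1204 (array([ 571. , -213.7]), array([82.9, 90. ]), 86.6) z 0.1167 slopes deg [-0.2 -0.7]
top top face 1705 (array([ 569.6, -213.4]), array([86.3, 86.3]), 86.7) z 0.1209 slopes deg [ 0.1 -0.9]
```

Emit:
servo_tool:
  deltas:
    - [[0,0,0,-0.008,0],[0,0,0,-0.003,0],[0,0,0,-0.002,0],[0,0,0,-0.001,0],[0,0,0,-0.001,0],[0,0,0,-0.001,0],[0,0,0,0,0],[0,0,0,0,0]]

```text
time: 35.4
tool_pos: [0.5658, -0.2903, 0.0518]
tool_rot: [0.0, 0.731, 0.682, 0.0]
contact_force: [-0.7, -0.5, 5.4]
gripper_width: 0.125
grasp_force: 99.4
```

```bash
python3 -c "from h import *;pot();top()"
```

```text
pot yz rect [-214.7   65.6] [87.6 83.2] 89.9 x range [0.535 0.618] z [0.026 0.109] y [-0.255 -0.175]
front face 804 [-216.6   65.3] [87.6 80. ] 89.5
tcp [ 0.5657 -0.2904  0.0518] rot [0.001 0.731 0.682 0.   ] F [-1.7 -0.8  5.6] T [0.69 0.31 0.09] grip 99.4 0.124 t 35.45 q [-0.59  0.26  1.72  0.    1.16 -0.52]
scene top face 1194 (array([ 572.5, -225.6]), array([105.2,  90.2]), 85.8) z 0.1039 slopes deg [-0.3 -0.2]
top top face 1611 (array([ 569.5, -214.2]), array([86.2, 85.8]), 86.9) z 0.1065 slopes deg [ 0.1 -0.3]
```

Emit:
servo_tool:
  deltas:
    - [[0,0,0,-0.001,0],[0,0,0,0,0],[0,0,0,0.001,0],[20,0,0,0,0],[40,0,0,0,0],[50,0,0,0,0],[50,0,0,0,0],[50,0,0,0,0]]

```text
time: 36.35
tool_pos: [0.5651, -0.29, 0.0503]
tool_rot: [-0.0, 0.731, 0.682, -0.0]
contact_force: [-0.5, 0.5, 0.9]
gripper_width: 0.499
grasp_force: 0.0
```

Emit:
servo_tool:
  deltas:
    - [[50,0,0,0.015,0],[50,0,0,0.03,0],[50,0,0,0.04,0],[50,0,0,0.04,0],[50,-0.03,-0.03,0.02,0],[50,-0.03,-0.03,0,0],[50,-0.03,-0.03,0,0],[50,0,0,0,0]]

```text
time: 37.15
tool_pos: [0.4726, -0.3833, 0.1975]
tool_rot: [0.001, 0.733, 0.68, -0.001]
contact_force: [0.8, 0.2, -0.3]
gripper_width: 0.5
grasp_force: 0.0
```

```bash
python3 -c "
from h import *
pot('s9.png');top()"
```

```text
pot yz rect [-214.7   66.9] [85.1 82.6] 89.5 x range [0.535 0.618] z [0.027 0.108] y [-0.255 -0.175]
front face 807 [-215.9   66.2] [79.3 84.7] 0.3
tcp [ 0.474  -0.3817  0.1971] rot [0.001 0.732 0.681 0.   ] F [ 0.5 -0.3 -1. ] T [ 0.    0.01 -0.01] grip 0.0 0.5 t 37.2 q [-0.8   0.05  1.7   0.    1.39 -0.73]
scene top face 1188 (array([ 572. , -214.9]), array([82.7, 89.3]), 87.2) z 0.1037 slopes deg [-0.1 -0.1]
top top face 1660 (array([ 569.9, -213.9]), array([86.7, 85.9]), 87.2) z 0.1064 slopes deg [0.  0.1]
```

View pics/s9.png

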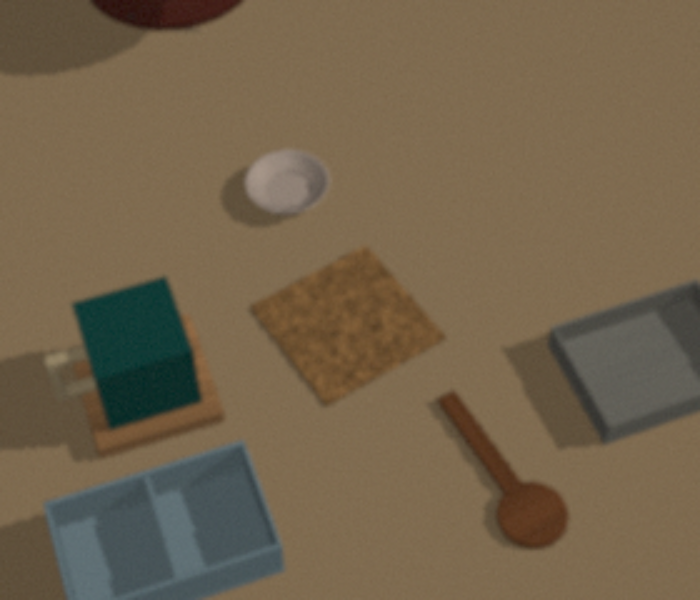

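The pot sits inverted and flat, centred on the stand: bottom face at (135,325), handle at (70,370). Its top is level at about 0.105 m, the gripper is clear, and the other items have not moved. I'm handing in the job.

```bash
python3 -c "
from plant import manip
print(manip.job_done())"
```

```text
the job is handed in; nothing more can be done
None
```

The pot was laid on its side on the mat and let go, taken again, turned over onto the peg and set down with its rim flat on the stand's base; the job was handed in at about 37 s with the gripper clear and the other items where they were.

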